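Lock the pigment mill and put the muller away

ROBOT

A 7-joint arm with a two-finger parallel gripper is mounted at the origin on the work surface. World frame = base frame: x ahead of the robot, y to its left, z up, the work surface at z = 0. Lengths are in m, angles in degrees, forces in N, time in s.
With the tool pointing down it reaches from about 0.425 to 0.875 m from the base axis. Payload 4.7 kg.
Tool frame: the origin (TCP) lies at the very end of the fingers, on their centre line; the grasp point (between the pads) lies 19 mm behind it; z points along the fingers, y is the direction in which the jaws open and shut (so a half turn about z gives the same grasp; the last joint's range is limited). The gripper opens to 87 mm and grips with 3 to 60 N. Pads are 19 mm wide; open, the fingers measure 117 mm over their backs; the gripper's body (75 mm by 190 mm) begins 51 mm behind the grasp point.
Start: joints at [-75.739, 18.392, -4.016, 83.108, 1.295, 78.541, -3.26], TCP at [0.151, 0.632, 0.19] pointing down, gripper open.
Joint ranges: [-163.93, 163.93], [-17.29, 119.83], [-79.2, 71.16], [3.27, 140.29], [-89.18, 269.18], [5.43, 117.66], [-154.24, 154.24]. Speed limits (degrees/s): [147.25, 147.25, 180, 180, 180, 180, 180].

INTERFACE

Orientations are given as [roll, pitch, yaw] about the fixed x, y, z axes, in that order (R = Rz(yaw) Ry(pitch) Rx(roll)).
In Python, from cell import * gives the robot as it stands.
- The arm moves only by the tool drive_tool, never from a script. Its argument "moves" is text: rows parted by semicolons, each of 5 numbers parted by spaces: the shift along the tool's x, y, z in m, then the turn about the tool's z in degrees, then the gripper's target within -1 to 1 (fully open at 1, half-way at 0, shut at -1). In form: x y z yaw fingers; .... A call has exactly 8 rows; each row is the pose to reach, as a shift and turn from the pose commanded when the call began, along the tool's axes at that moment; what a row does not reach only later rows make up. A row lasts 1/10 s, in which the tool goes at most 50 mm and 8.59 degrees, less where a joint would pass 70% of its speed; a pose out of reach is approached as far as the arm can. A call with a gripper value outside its range is refused whole. The fingers move at their own pace and stop on an object; "grip_force" is the grip in N (left out, the last holds). Time passes only in rows, so rows that repeat a pose let the fingers close, or fill a call up. It gives the time, the measured TCP pose, the force and the opening at its end, in the units of the state.
- get_obs(): the state, without advancing time (a new reading comes with each control period).
- read_camera(name): name is "scene" or "top" or "wrist"; returns (picture, depth): 384x512x3 uint8, red, green, blue; 384x512 float32, m along the optical axis (not along the pixel's ray), 0 where there is no reading.
- calibration(name): a dict with "intrinsics" (3x3 intrinsics, pixels), "cam_to_world" (4x4, takes a point from camera to world coordinates); the wrist camera has in their place "T_tool_cam" (4x4, takes a point from camera to tool coordinates, whose origin is the TCP and whose axes are the flange's). Camera axes: x right, y up, looking along -z (the intrinsics and any distortion apply to the point x, -y, -z); pixel columns grow to the right and rows downward; lengths in m; the calibration is good to about 2 mm. A picture is of the moment at which its call begins: read the wrist's pose just before it. calibration takes no time and is no camera call.
- sign_off(): hands the job in, once; it reports no verdict.
Trained networks look in the newest picture that a camera, given by its name, has taken for a name from the list of things; names that differ only in an ending like _2 or _b are one class to them, and where a whole thing is asked for, a point or a joint stands for the part that bears it (a point fixed in the world has none). Each returns a list of dicts, best first, with "conf" (0 to 1); they miss things now and then, are a little off and sometimes report something else, mostly with a low value. They report only what shows in the picture. A call takes as long as a camera call. They do not tell look-alikes from the thing itself.
- search_frame(camera, name): "uv" ([column, row] in pixels, amid what is visible of it).
- pinpoint(camera, name): "uv" ([column, row] in pixels: a listed point, or the origin of a listed thing).
The state is a dict: "time_s": time; "qpos": joint angles; "joint_velocities": joint speeds; "effort": joint torques, N m; "tool_pos": TCP position; "tool_rot": TCP orientation; "force": force on the tool from outside, world axes, zero at the start; "wrist_torque": the same for the moment, N m; "grip_width": finger opening in m.
Only numpy, scipy, OpenCV 4.12 (cv2) and the standard library are available. Lean on these libraries where they do the work, as an engineer would, in place of code of your own. Each camera call takes 0.05 s, during which the arm holds its last target. There are 200 camera calls.

TASK

Close down the pigment-grinding corner: turn the mill's steel lock collar clockwise until its upright tab points at the black locked mark on the deck. Stand the small dark stone muller upright in the open drawer of the plywood chest, setting it down gently rather than dropping it, and push the drawer fully shut. Leave the jar and the bowl where they stand.

Things in the scene. Friction and masses are not known exactly. Their poses are not given: they have to be found in the camera images.
- mill: Bench pigment mill, bolted down and immovable: dark steel foot plate 230 x 200 x 12 mm (x, y, z), above it a round grey body whose deck (flat top, radius 112 mm) is 60 mm above the table; in its middle an aluminium bowl with a white-topped closed lid, radius 43 mm, top 102 mm above the table. Origin: centre of the underside, z up.
- collar_axis (a point): Point on the vertical turning axis of the mill's lock collar, at the middle grip height of its tab, 105 mm above the table. Does not move with the collar.
- collar (a joint): Angle (rad) of the mill's lock collar, a ribbed steel ring of outer radius 58 mm round the bowl, 64 to 86 mm above the table. Grows as the collar turns clockwise seen from above. At 1.4 the tab points exactly at the locked mark; it starts between 0 and 0.45 and can turn on past the mark to 1.8. Friction (2.5 N at the tab) holds it where left.
- collar_tab (a point): Grip point on the collar's one upright steel tab, 77 mm from the collar's axis, 105 mm above the table. The tab is 14 mm thick along the direction of turning and 20 mm radially; its top is 116 mm above the table and it is free on both sides for 30 mm down to the arm that carries it (arm 16 mm wide, its top 82 mm above the table). It turns with the collar.
- lock_mark (a point): The locked mark: a black radial bar 22 x 9 mm, 3 mm thick, on the grey deck's rim; this point is its middle, 100 mm from the collar's axis, 63 mm above the table.
- muller: Dark grey stone muller (pigment-grinding hand stone) standing on the table, 60 mm tall, round: foot 56 mm in diameter and 14 mm high, a neck 22 mm in diameter, and a knob 30 mm in diameter from 36 to 54 mm above its underside. Origin: centre of the underside, z up. 0.18 to 0.35 kg.
- chest: Low plywood chest with one drawer, immovable, 240 x 200 x 104 mm (x, y, z), with a flat stack of paper up to 20 mm high on its top. Origin: centre of its underside; its front, where the drawer slides out, looks along its own -x, towards the robot.
- chest_drawer0 (a joint): How far the chest's drawer is pulled out along the chest's -x (m): 0 is fully shut; it starts open by 0.120 to 0.155; the most is 0.166.
- drawer_floor (a point): Centre of the drawer's inner floor, about 22 mm above the table; moves with the drawer, axes as the chest's. Inside, the tray is 195 mm (x) by 158 mm (y); walls 6 mm thick, 60 mm high; front panel 68 mm high. The chest's top board is 70 mm above this floor. With the drawer open by q, the floor clear of the chest reaches from x = -0.098 to x = -0.104 + q in this frame.
- chest_drawer0_handle (a point): Middle of the drawer's steel bar handle, a 100 mm bar along the chest's y standing 35 mm in front of the drawer's front panel, about 66 mm above the table; moves with the drawer.
- jar: Amber jar with a white cap, 48 mm in diameter, 72 mm tall, loose bystander near the muller. Origin: centre of its underside.
- bowl: White ceramic bowl, 72 mm in diameter, 34 mm tall, loose bystander near the muller. Origin: centre of its underside.
Things that resemble listed ones, but are neither listed nor needed, are in the scene too. What is shaped like the muller but red is not meant.

How it is judged:
By the outcome, as a careful person would: the job done as asked, in the order asked, and still so for the second after the job is handed in, with the robot touching nothing.
It also fails if it takes over 58 s, if anything falls off the work surface, if the arm or the gripper's body presses on something with over 40 N, if the wrist force passes 120 N, or if a joint passes its speed limit or range.

## Working session

There is one attempt and no reset: what is moved stays moved. The work goes in short steps, Python scripts to look and compute and a tool call to move; the robot and the scene stay as the last step left them, time stands still between calls to the robot, and variables do not carry over. Pictures are saved under pics/ and viewed, about 8 in all and at most 12, crops included, and the job is handed in when it is done.

Besides the shell and the picture viewer there is one more tool, called after ">>>" by a JSON object that holds its "fn" and its "kwargs", one argument or row to a line. drive_tool: Moves the arm, as the interface text tells. Its arguments: {"type":"object","properties":{"moves":{"type":"string"},"grip_force":{"type":"number"}},"required":["moves"]}

```bash
ls; mkdir -p pics
cat > h.py <<'E'
from cell import *
import numpy as np, cv2
from scipy.spatial.transform import Rotation as R
def grab(n):
    o=get_obs(); im,d=read_camera(n); return o,im,d
def cam(n,o):
    c=calibration(n)
    K=np.array(c["intrinsics"])
    if n=="wrist":
        T=np.eye(4); T[:3,:3]=R.from_euler('xyz',o["tool_rot"],degrees=True).as_matrix(); T[:3,3]=o["tool_pos"]
        return K,T@np.array(c["T_tool_cam"]),c
    return K,np.array(c["cam_to_world"]),c
def ray(n,o,uv):
    K,T,c=cam(n,o); x=np.linalg.inv(K)@[uv[0],uv[1],1]
    return T[:3,3],T[:3,:3]@np.array([x[0],-x[1],-1])
def atz(n,o,uv,z):
    p,d=ray(n,o,uv); return p+d*(z-p[2])/d[2]
def atdepth(n,o,uv,dep):
    p,d=ray(n,o,uv); return p+d*dep
def cross(a,b):
    (p,d),(q,e)=a,b; d=d/np.linalg.norm(d); e=e/np.linalg.norm(e)
    s=np.linalg.lstsq(np.c_[d,-e],q-p,rcond=None)[0]
    u,v=p+d*s[0],q+e*s[1]; return (u+v)/2,np.linalg.norm(u-v)
E
cat > a.py <<'E'
from h import *
np.set_printoptions(precision=3,suppress=True)
o=get_obs(); print(o)
ims={}
for n in ("scene","top"):
    o,im,d=grab(n); ims[n]=im; cv2.imwrite(f"pics/{n}0.png",im[...,::-1]); np.save(f"pics/{n}0d.npy",d)
    c=calibration(n); print(n,{k:v for k,v in c.items()})
res={}
for name in ["collar_axis","collar_tab","lock_mark","muller","drawer_floor","chest_drawer0_handle","jar","bowl","chest"]:
    for n in ("scene","top"):
        r=pinpoint(n,name); res[n,name]=r
        print(name,n,[(np.round(x["uv"]).tolist(),round(x["conf"],2)) for x in r[:4]])
    if res["scene",name] and res["top",name]:
        p,e=cross(ray("scene",o,res["scene",name][0]["uv"]),ray("top",o,res["top",name][0]["uv"])); print("   ",p,e)
E
python3 a.py
```

```text
pics
{'time_s': 0.0, 'qpos': array([-75.739,  18.439,  -4.016,  83.176,   1.294,  78.541,  -3.258]), 'joint_velocities': array([-0.049,  0.13 , -0.03 ,  0.009,  0.175,  0.008, -0.02 ]), 'effort': array([ -0.   , -49.13 ,  -0.404, -31.254,  -0.064,   0.044,   0.   ]), 'tool_pos': array([0.151, 0.632, 0.189]), 'tool_rot': array([-179.888,    0.005,  166.551]), 'force': array([0.479, 0.843, 0.703]), 'wrist_torque': array([-0.032, -0.09 ,  0.036]), 'grip_width': 0.08710004930159347}
scene {'intrinsics': array([[387.285,   0.   , 250.492],
       [  0.   , 387.285, 182.485],
       [  0.   ,   0.   ,   1.   ]]), 'cam_to_world': array([[ 0.636, -0.533,  0.558,  1.091],
       [ 0.771,  0.456, -0.444, -0.451],
       [-0.018,  0.713,  0.701,  0.737],
       [ 0.   ,  0.   ,  0.   ,  1.   ]])}
top {'intrinsics': array([[347.54 ,   0.   , 253.37 ],
       [  0.   , 347.54 , 191.811],
       [  0.   ,   0.   ,   1.   ]]), 'cam_to_world': array([[-0.015,  0.994, -0.105,  0.461],
       [-1.   , -0.013,  0.019, -0.033],
       [ 0.018,  0.106,  0.994,  1.012],
       [ 0.   ,  0.   ,  0.   ,  1.
[... 667 characters left out ...]
awer_floor scene [([352.0, 143.0], 0.71)]
drawer_floor top [([120.0, 185.0], 0.73)]
    [0.59  0.33  0.022] 0.002286159145244397
chest_drawer0_handle scene [([133.0, 194.0], 0.62), ([320.0, 106.0], 0.61)]
chest_drawer0_handle top [([110.0, 238.0], 0.73)]
    [ 0.478 -0.038  0.266] 0.553882342301469
jar scene [([246.0, 208.0], 0.73)]
jar top [([108.0, 238.0], 0.7), ([253.0, 194.0], 0.65)]
    [ 0.402  0.264 -0.221] 0.3597011916453096
bowl scene [([273.0, 235.0], 0.72)]
bowl top [([254.0, 154.0], 0.91), ([120.0, 183.0], 0.37)]
    [ 0.679 -0.058  0.005] 0.0018728024012125912
chest scene [([389.0, 180.0], 0.88)]
chest top [([128.0, 138.0], 0.93)]
    [ 0.735  0.321 -0.013] 0.0025965137584239503
```

```bash
python3 -c "
import cv2,numpy as np
a=cv2.imread('pics/scene0.png')[60:330,70:470];b=cv2.imread('pics/top0.png')[60:330,60:460]
cv2.imwrite('pics/v1.png',cv2.resize(a,(800,540),interpolation=3));cv2.imwrite('pics/v2.png',cv2.resize(b,(800,540),interpolation=3))"
```

```text
(no output)
```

View pics/v1.png

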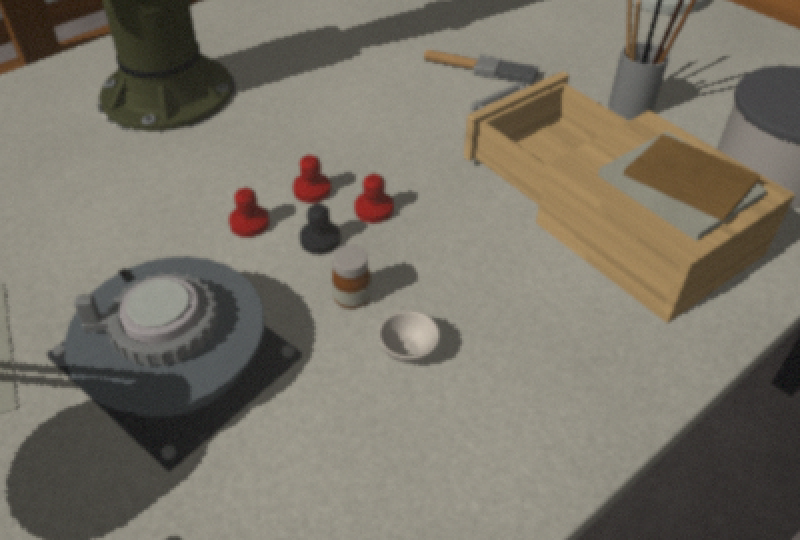

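View pics/v2.png

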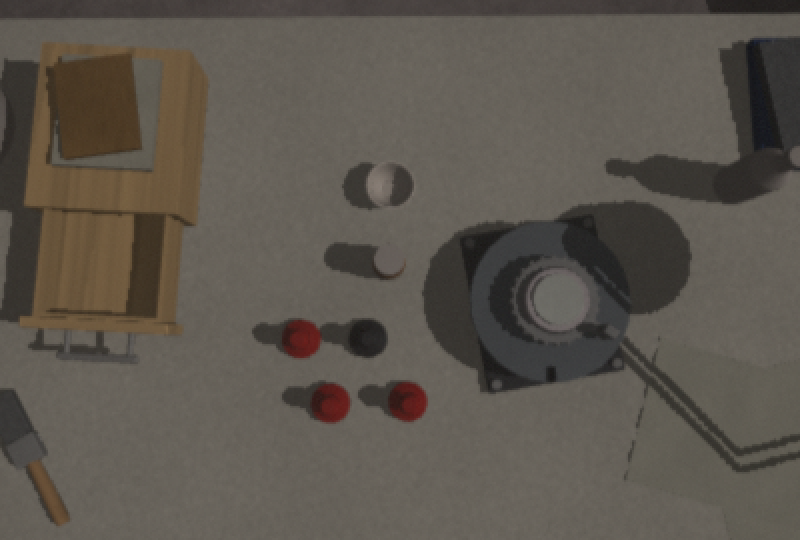

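View 1 and 2: the dark muller stands at scene (230,178) / top (243,229), with three red look-alikes beside it. The tab is at top (361,224), the lock mark at top (335,247), and the open drawer at top (115,190). A double-rod thing reaches over or near the mill, so I'll check its height by depth.

```bash
cat > b.py <<'E'
from h import *
np.set_printoptions(precision=3,suppress=True)
D=np.load("pics/top0d.npy");S=np.load("pics/scene0d.npy")
def P(n,d,full):
    K,T,c=cam(n,None); v,u=np.mgrid[:384,:512]
    x=np.stack([(u-K[0,2])/K[0,0],-(v-K[1,2])/K[1,1],-np.ones_like(u,float)],-1)*d[...,None]
    return x@T[:3,:3].T+T[:3,3]
PT=P("top",D,0);PS=P("scene",S,0)
print("rods top"); 
for v,u in [(225,365),(240,385),(270,410),(285,425),(288,430),(290,440),(285,455),(195,360),(205,368)]:
    w=PT[v-3:v+4,u-3:u+4].reshape(-1,3); print(u,v,w[np.argmax(w[:,2])],w[:,2].min())
print("scene rods")
for v,u in [(245,75),(248,90),(249,120)]:
    w=PS[v-4:v+5,u-3:u+4].reshape(-1,3); print(u,v,w[np.argmax(w[:,2])])
# tall stuff maps
for nm,p in (("T",PT),("S",PS)):
    m=(p[...,2]>.14)&(p[...,0]>.2)&(p[...,0]<1)&(abs(p[...,1])<.6); q=p[m]; print(nm,len(q), q[:: max(1,len(q)//12)] if len(q) else '')
# lid centre, tab
for nm,p in (("T",PT),("S",PS)):
    z=p[...,2]; near=np.hypot(p[...,0]-.5,p[...,1]+.271)
    m=(abs(z-.102)<.006)&(near<.05); q=p[m]; print("lid",len(q),(q.min(0)+q.max(0))/2,q.mean(0))
    m=(z>.106)&(z<.125)&(near<.1)&(near>.055); print("tab",m.sum(),p[m].mean(0))
    m=(z>.050)&(z<.066)&(near<.13)&(near>.09); q=p[m]; print("deck",m.sum(),(q.min(0)+q.max(0))/2)
    m=(z>.045)&(z<.07)&(abs(p[...,0]-.36)<.15)&(abs(p[...,1]+.05)<.11);
    n_,l,st,ce=cv2.connectedComponentsWithStats(m.astype(np.uint8))
    for i in range(1,n_):
        if st[i,4]>8: print("  blob",ce[i],st[i,4],p[l==i].mean(0))
E
python3 b.py
```

```text
rods top
365 225 [ 0.466 -0.339  0.118] 0.0567554644713304
385 240 [ 0.419 -0.439  0.006] -0.008440594550692238
410 270 [ 0.333 -0.503  0.007] -0.003101970113147834
425 285 [ 0.293 -0.538  0.006] -0.0018659849090683078
430 288 [ 0.276 -0.552  0.005] -0.0033715229511708245
440 290 [ 0.278 -0.587  0.004] -0.0020160971625489132
455 285 [ 0.461 -0.033  1.012] -0.003672255899085819
360 195 [ 0.549 -0.342  0.064] 0.05558935881131355
368 205 [ 0.461 -0.033  1.012] 0.05410009022492934
scene rods
75 245 [ 0.399 -0.431  0.005]
90 248 [ 1.091 -0.451  0.737]
120 249 [ 0.536 -0.371  0.062]
T 1073 [[ 0.461 -0.033  1.012]
 [ 0.461 -0.033  1.012]
 [ 0.461 -0.033  1.012]
 [ 0.689 -0.559  0.171]
 [ 0.68  -0.557  0.147]
 [ 0.461 -0.033  1.012]
 [ 0.581  0.535  0.192]
 [ 0.538  0.502  0.192]
 [ 0.499  0.544  0.175]
 [ 0.461 -0.033  1.012]
 [ 0.461 -0.033  1.012]
 [ 0.461 -0.033  1.012]
 [ 0.461 -0.033  1.012]]
S 748 [[ 0.518  0.598  0.212]
 [ 0.527  0.591  0.176]
 [ 0.573  0.588  0.179]
 [ 0.574  0.59   0.163]
 [ 0.582  0.533  0.164]
 [ 0.679 -0.555  0.17 ]
 [ 0.674 -0.57   0.17 ]
 [ 0.675 -0.576  0.171]
 [ 0.688 -0.565  0.17 ]
 [ 0.686 -0.558  0.149]
 [ 0.69  -0.572  0.168]
 [ 0.688 -0.578  0.162]
 [ 0.691 -0.572  0.144]]
lid 718 [ 0.508 -0.275  0.101] [ 0.508 -0.274  0.1  ]
tab 44 [ 0.466 -0.338  0.114]
deck 1732 [ 0.51  -0.275  0.059]
  blob [243.5 228.5] 88 [ 0.461 -0.023  0.058]
  blob [224.02  262.133] 98 [0.372 0.031 0.057]
  blob [264.14 261.4 ] 100 [ 0.372 -0.078  0.057]
lid 853 [ 0.507 -0.275  0.101] [ 0.512 -0.276  0.101]
tab 69 [ 0.467 -0.338  0.114]
deck 2221 [ 0.508 -0.275  0.058]
  blob [224.63  141.741] 81 [0.376 0.029 0.056]
  blob [192.133 158.478] 90 [ 0.376 -0.08   0.056]
  blob [228.663 166.571] 98 [ 0.466 -0.025  0.056]
```

The rods are only shadows. Measured so far:
- **Collar:** axis (0.508,-0.275), tab (0.4665,-0.338,0.114). The measured tab radius of 75 mm agrees with the text's 77 mm.
- **Muller:** dark one at about (0.463,-0.024), reds at y≈0.07 and x≈0.374.

I'll move towards the mill.

>>> {"fn": "drive_tool", "kwargs": {
  "moves": "-0.44 -0.34 -0.06 68 1;-0.44 -0.34 -0.06 68 1;-0.44 -0.34 -0.06 68 1;-0.44 -0.34 -0.06 68 1;-0.44 -0.34 -0.06 68 1;-0.44 -0.34 -0.06 68 1;-0.44 -0.34 -0.06 68 1;-0.44 -0.34 -0.06 68 1"
}}

```text
time_s: 1.8
tool_pos: [0.4017, 0.3208, 0.234]
tool_rot: [180.0, -0.1, 98.2]
force: [0.9, 0.3, 0.8]
grip_width: 0.0872
```

```bash
cat > go.py <<'E'
import sys; from h import *
a=list(map(float,sys.argv[1:]))
o=get_obs(); Rm=R.from_euler('xyz',o["tool_rot"],degrees=True).as_matrix(); 
print(np.round(o["time_s"],2),np.round(o["tool_pos"],4),np.round(o["tool_rot"],2),np.round(o["qpos"],0),np.round(o["grip_width"],4),np.round(o["force"],1))
for i in range(0,len(a),4):
    d=Rm.T@(np.array(a[i:i+3])-o["tool_pos"]); t=-((a[i+3]-o["tool_rot"][2]+180)%360-180)
    print("%.4f %.4f %.4f %.2f"%(*d,t))
E
python3 go.py 0.47 -0.3 0.25 56.6
```

```text
1.8 [0.4017 0.3208 0.234 ] [ 1.7996e+02 -6.0000e-02  9.8220e+01] [-57.   0.  15.  99.  -0.  81. -33.] 0.0872 [0.9 0.3 0.8]
-0.6241 -0.0211 -0.0166 41.62
```

>>> {"fn": "drive_tool", "kwargs": {
  "moves": "-0.4 0.03 -0.01 42 1;-0.4 0.03 -0.01 42 1;-0.4 0.03 -0.01 42 1;-0.4 0.03 -0.01 42 1;-0.4 0.03 -0.01 42 1;-0.4 0.03 -0.01 42 1;-0.4 0.03 -0.01 42 1;-0.4 0.03 -0.01 42 1"
}}

```text
time_s: 2.6
tool_pos: [0.4897, -0.0694, 0.2439]
tool_rot: [180.0, -0.1, 56.6]
force: [1.0, 0.6, -0.4]
grip_width: 0.0869
```

```bash
python3 go.py 0.4665 -0.338 0.24 56.6
python3 - <<'E'
from h import *
print(calibration("wrist"))
o,im,d=grab("top")
# lock mark from first top picture
g=cv2.imread("pics/top0.png",0); p=g[238:256,325:346]; print(p)
E
```

```text
2.6 [ 0.4897 -0.0694  0.2439] [ 1.7996e+02 -1.0000e-01  5.6560e+01] [-36.  -4.  39. 101.   3.  82. -30.] 0.0869 [ 1.   0.6 -0.4]
-0.2369 0.1286 0.0035 -0.04
{'intrinsics': array([[291.75929761,   0.        , 257.9678115 ],
       [  0.        , 291.75929761, 189.74356624],
       [  0.        ,   0.        ,   1.        ]]), 'T_tool_cam': array([[ 1.21514335e-04,  9.64531973e-01,  2.63966018e-01,
         7.39485157e-02],
       [ 9.99999856e-01,  2.10162958e-05, -5.37134318e-04,
        -4.22489692e-04],
       [-5.23630811e-04,  2.63966045e-01, -9.64531831e-01,
        -1.95432636e-01],
       [ 0.00000000e+00,  0.00000000e+00,  0.00000000e+00,
         1.00000000e+00]])}
[[ 62  63  62  61  61  61  62  61  61  61  63  63  60  61  62  63  61  61
   62  62  61]
 [ 61  60  60  63  61  61  63  61  62  61  63  63  62  63  62  62  60  61
   61  61  62]
 [ 59  61  61  63  59  62  62  61  61  62  63  63  63  61  63  61  61  60
   59  61  62]
 [ 60  62  62  62  61  63  61  61  60  62  61  61  62  62  61  63  61  63
   61  63  62]
 [ 61  61  61  63  61  61  62  61  60  57  54  62  61  62  62
[... 485 characters left out ...]
3  62  63  63  61  57  38  29  26  24  31  52  62  65  64  63
   64  64  63]
 [ 56  59  60  63  62  62  63  56  39  31  24  28  35  53  61  63  65  64
   64  66  68]
 [ 47  49  47  51  51  54  59  57  44  37  31  34  42  59  65  67  70  72
   74  78  85]
 [ 40  41  43  44  45  50  54  61  60  62  59  69  78  83  86  85  88  88
   89  89  93]
 [ 46  51  53  62  62  72  84  86  85  87  87  92  95  95  96  96  96  94
   94  93  96]
 [ 82  84  86  87  87  92  96  96  97  98  97  97  97  96  97 100  96  96
   95  96  96]
 [ 96  97  98  96  98  98  97  97 100  98  98  96  96  97  96  97  94  94
   94  96  95]
 [ 98  99  98  97  98  99  98  98  97  96  96  97  97  98  97  95  96  96
   96  95  96]]
```

>>> {"fn": "drive_tool", "kwargs": {
  "moves": "-0.237 0.128 0.0 0 1;-0.237 0.128 0.0 0 1;-0.237 0.128 0.0 0 1;-0.237 0.128 0.0 0 1;-0.237 0.128 0.0 0 1;-0.237 0.128 0.0 0 1;-0.237 0.128 0.0 0 1;-0.237 0.128 0.0 0 1"
}}

```text
time_s: 3.45
tool_pos: [0.4659, -0.3351, 0.2431]
tool_rot: [-180.0, -0.0, 56.5]
force: [0.4, 1.0, -0.1]
grip_width: 0.0874
```

```bash
cat > w.py <<'E'
import sys; from h import *
np.set_printoptions(precision=4,suppress=True)
o,im,d=grab("wrist"); cv2.imwrite(sys.argv[1],im[...,::-1])
np.save(sys.argv[1]+".npy",d)
print(o["tool_pos"],o["tool_rot"])
for n,z in (("collar_axis",.105),("collar_tab",.105),("lock_mark",.063)):
    for r in pinpoint("wrist",n)[:2]: print(n,np.round(r["uv"]),r["conf"],atz("wrist",o,r["uv"],z))
K,T,c=cam("wrist",o); v,u=np.mgrid[:384,:512]
x=np.stack([(u-K[0,2])/K[0,0],-(v-K[1,2])/K[1,1],-np.ones_like(u,float)],-1)*d[...,None]
p=x@T[:3,:3].T+T[:3,3]; z=p[...,2]; near=np.hypot(p[...,0]-.508,p[...,1]+.275)
ok=(d>0)
m=ok&(abs(z-.102)<.005)&(near<.05); print("lid",m.sum(),(p[m].min(0)+p[m].max(0))/2)
C=(p[m].min(0)+p[m].max(0))/2
m=ok&(z>.111)&(z<.122)&(near<.1)&(near>.055); 
if m.sum(): 
    t=p[m].mean(0); print("tab",m.sum(),t,np.hypot(*(t-C)[:2]),np.degrees(np.arctan2(*(t-C)[1::-1])))
g=im.max(2); m=ok&(abs(z-.062)<.007)&(near>.085)&(near<.112)&(g<40)
n_,l,st,ce=cv2.connectedComponentsWithStats(m.astype(np.uint8))
for i in range(1,n_):
    if st[i,4]>30: k=p[l==i].mean(0); print("dark",ce[i],st[i,4],k,np.hypot(*(k-C)[:2]),np.degrees(np.arctan2(*(k-C)[1::-1])))
k=atz("top",None,(335.1,246.6),.063); print("top mark",k,np.degrees(np.arctan2(k[1]+.275,k[0]-.508)))
E
python3 w.py pics/w1.png; python3 go.py 0.4665 -0.338 0.24 56.6
```

```text
[ 0.4659 -0.3351  0.2431] [-179.9591   -0.0232   56.5224]
collar_axis [259. 110.] 0.86 [ 0.5078 -0.2736  0.105 ]
lock_mark [193. 153.] 0.89 [ 0.4067 -0.2717  0.063 ]
lock_mark [258. 108.] 0.58 [ 0.5081 -0.2716  0.063 ]
lid 4617 [ 0.5081 -0.2723  0.1015]
tab 202 [ 0.4651 -0.335   0.1165] 0.0760689862087129 -124.40212954198557
dark [193.622  151.1098] 82 [ 0.4093 -0.2702  0.0641] 0.09879578729918202 178.80259674930886
top mark [ 0.409  -0.2707  0.063 ] 177.48904665592056
3.65 [ 0.4666 -0.3338  0.2433] [-1.7999e+02 -8.0000e-02  5.6730e+01] [-16.  11.  57.  91. -10.  83.   8.] 0.0871 [ 0.2 -0.9  0.4]
-0.0036 0.0022 0.0033 0.13
```

View pics/w1.png

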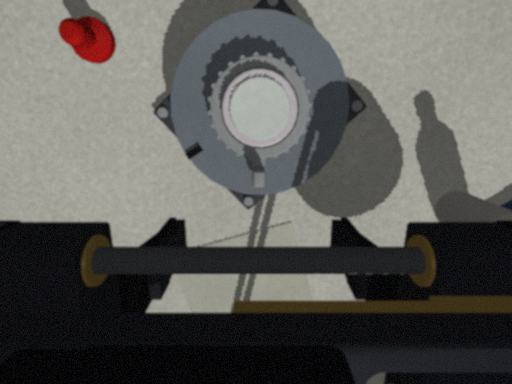

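View 3 (wrist): tab at (258,180), black mark at (193,152), axis at (258,107). Tab bearing is about 235.6° and mark about 178°, so the turn is roughly 57.6°. I'll descend and grip the tab.

>>> {"fn": "drive_tool", "kwargs": {
  "moves": "-0.002 0 0.05 1 1;-0.002 0 0.1 1 1;-0.002 0 0.13 1 1;-0.002 0 0.151 1 1;-0.002 0 0.151 1 1;-0.002 0 0.151 1 -1;-0.002 0 0.151 1 -1;-0.002 0 0.151 1 -1",
  "grip_force": 15
}}

```text
time_s: 4.45
tool_pos: [0.4658, -0.3378, 0.0939]
tool_rot: [179.8, -0.1, 55.6]
force: [-0.8, -0.2, 0.8]
grip_width: 0.0705
```

>>> {"fn": "drive_tool", "kwargs": {
  "moves": "0 0 0 0 -1;0 0 0 0 -1;0 0 0 0 -1;0 0 0 0 -1;0 0 0 0 -1;0 0 0 0 -1;0 0 0 0 -1;0 0 0 0 -1"
}}

```text
time_s: 5.25
tool_pos: [0.4647, -0.3374, 0.0923]
tool_rot: [-180.0, -0.0, 55.6]
force: [0.6, -0.6, 0.3]
grip_width: 0.0067
```

```bash
cat > arc.py <<'E'
from h import *
import sys
tot=float(sys.argv[1]); C=np.array([.508,-.274])
o=get_obs(); Rm=R.from_euler('xyz',o["tool_rot"],degrees=True).as_matrix(); p=o["tool_pos"]
print(np.round(o["time_s"],2),np.round(p,4),o["tool_rot"],o["qpos"].round(),o["grip_width"],o["force"])
r=p[:2]-C; print("radius",np.hypot(*r),"ang",np.degrees(np.arctan2(r[1],r[0]))%360)
for i in range(1,9):
    a=np.radians(-tot*i/8); q=C+np.array([[np.cos(a),-np.sin(a)],[np.sin(a),np.cos(a)]])@r
    d=Rm.T@np.r_[q-p[:2],0]; print("%.4f %.4f 0 %.2f -1;"%(d[0],d[1],tot*i/8),end="")
E
python3 arc.py 29; echo;python3 arc.py 29
```

```text
5.25 [ 0.4647 -0.3374  0.0923] [-1.79998983e+02 -9.40694761e-04  5.55511399e+01] [-12.  19.  55. 103. -17.  67.  13.] 0.006725784601678082 [ 0.63413497 -0.60253584  0.26613031]
radius 0.0767642594560257 ang 235.6202180964112
0.0001 -0.0049 0 3.62 -1;0.0006 -0.0097 0 7.25 -1;0.0014 -0.0145 0 10.88 -1;0.0024 -0.0192 0 14.50 -1;0.0038 -0.0239 0 18.12 -1;0.0054 -0.0285 0 21.75 -1;0.0074 -0.0329 0 25.38 -1;0.0096 -0.0372 0 29.00 -1;
5.25 [ 0.4647 -0.3374  0.0923] [-1.79998983e+02 -9.40694761e-04  5.55511399e+01] [-12.  19.  55. 103. -17.  67.  13.] 0.006725784601678082 [ 0.63413497 -0.60253584  0.26613031]
radius 0.0767642594560257 ang 235.6202180964112
0.0001 -0.0049 0 3.62 -1;0.0006 -0.0097 0 7.25 -1;0.0014 -0.0145 0 10.88 -1;0.0024 -0.0192 0 14.50 -1;0.0038 -0.0239 0 18.12 -1;0.0054 -0.0285 0 21.75 -1;0.0074 -0.0329 0 25.38 -1;0.0096 -0.0372 0 29.00 -1;
```

The opening of 6.7 mm is less than the tab's 14 mm, so the grip probably missed. I'll look.

Run:
```python
from h import *
np.set_printoptions(precision=4,suppress=True)
o,im,d=grab("wrist"); print(o["grip_width"],o["tool_pos"]); 
s,i2,d2=grab("scene")
a=cv2.resize(im,(512,384)); b=cv2.resize(i2[150:300,60:220],(410,384),interpolation=3)
cv2.imwrite("pics/v4.png",np.hstack([a,b])[:,:800,::-1])
```

```text
0.006725784601678082 [ 0.4647 -0.3374  0.0923]
```

View pics/v4.png

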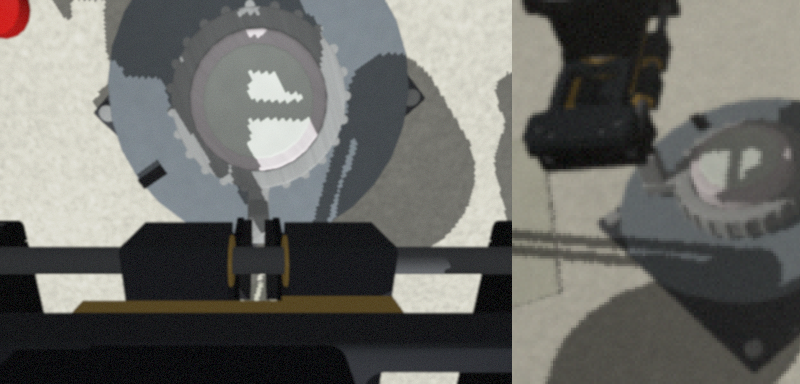

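The tab appears to sit between the pads at about (258,235), with a visible gap. I'll turn the first half and check that the collar follows.

>>> {"fn": "drive_tool", "kwargs": {
  "moves": "0 -0.005 0 3.6 -1;0.001 -0.010 0 7.2 -1;0.0015 -0.0145 0 10.9 -1;0.0025 -0.019 0 14.5 -1;0.004 -0.024 0 18.1 -1;0.0055 -0.0285 0 21.7 -1;0.0075 -0.033 0 25.4 -1;0.0095 -0.037 0 29 -1"
}}

```text
time_s: 6.15
tool_pos: [0.4394, -0.3084, 0.0923]
tool_rot: [-180.0, -0.0, 26.4]
force: [-0.9, -0.0, -0.4]
grip_width: 0.0004
```

```bash
python3 arc.py 25
python3 - <<'E'
from h import *
o,im,d=grab("wrist"); 
s,i2,d2=grab("scene"); print(o["grip_width"])
a=cv2.resize(im,(512,384)); b=cv2.resize(i2[150:300,60:220],(410,384),interpolation=3)
cv2.imwrite("pics/v5.png",np.hstack([a,b])[:,:800,::-1])
E
```

```text
6.15 [ 0.4394 -0.3084  0.0923] [-1.79993892e+02 -1.17924353e-02  2.63924628e+01] [-23.  15.  63. 108. -14.  66. -18.] 0.000406630925302043 [-0.91992003 -0.02279972 -0.44930284]
radius 0.0767929107728738 ang 206.63155756890302
0.0001 -0.0042 0 3.12 -1;0.0004 -0.0084 0 6.25 -1;0.0010 -0.0125 0 9.38 -1;0.0018 -0.0166 0 12.50 -1;0.0028 -0.0207 0 15.62 -1;0.0040 -0.0247 0 18.75 -1;0.0054 -0.0286 0 21.88 -1;0.0071 -0.0325 0 25.00 -1;0.000406630925302043
```

View pics/v5.png

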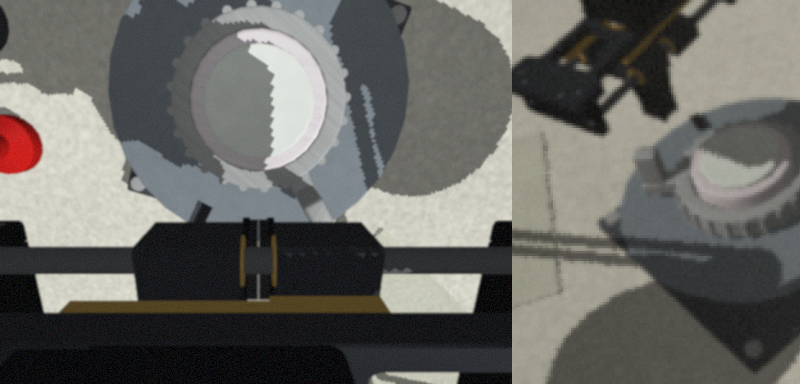

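```bash
cat > t.py <<'E'
from h import *
np.set_printoptions(precision=4,suppress=True)
for n in ("top","scene"):
    o,im,d=grab(n); K,T,c=cam(n,o); v,u=np.mgrid[:384,:512]
    x=np.stack([(u-K[0,2])/K[0,0],-(v-K[1,2])/K[1,1],-np.ones_like(u,float)],-1)*d[...,None]
    p=x@T[:3,:3].T+T[:3,3]; q=p[...,:2]-[.508,-.274]; near=np.hypot(q[...,0],q[...,1])
    m=(d>0)&(p[...,2]>.107)&(p[...,2]<.125)&(near<.095)&(near>.06)
    k,l,st,ce=cv2.connectedComponentsWithStats(m.astype(np.uint8))
    for i in range(1,k):
        if st[i,4]>5:
            t=p[l==i].mean(0); print(n,ce[i],st[i,4],t,im[l==i].mean(0),"ang",np.degrees(np.arctan2(t[1]+.274,t[0]-.508))%360)
    for r in pinpoint(n,"collar_tab")[:2]:
        w=atz(n,o,r["uv"],.105); print(" net",r["uv"],r["conf"],w,np.degrees(np.arctan2(w[1]+.274,w[0]-.508))%360)
E
python3 t.py
```

```text
net [367.0, 224.7] 0.76 [ 0.4666 -0.3461  0.105 ] 240.11998304514188
scene [111.9265 210.5735] 68 [ 0.4673 -0.3381  0.1136] [110.1912 109.9706 106.1912] ang 237.58542861510819
 net [319.4, 109.3] 0.66 [0.486  0.2896 0.105 ] 92.23472149485939
 net [110.5, 213.1] 0.62 [ 0.4636 -0.3421  0.105 ] 236.88042406377184
```

```bash
python3 -c "
import cv2,numpy as np
a=cv2.imread('pics/v4.png');b=cv2.imread('pics/v5.png')
f=lambda i,r:cv2.resize(i[r[0]:r[1],r[2]:r[3]],(400,300),interpolation=cv2.INTER_CUBIC)
r=(160,310,160,360);s=(90,240,512+60,512+260)
o=np.vstack([np.hstack([f(a,r),f(a,s)]),np.hstack([f(b,r),f(b,s)])])
cv2.imwrite('pics/v6.png',np.clip(o*1.5,0,255).astype(np.uint8))"
```

```text
(no output)
```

View pics/v6.png

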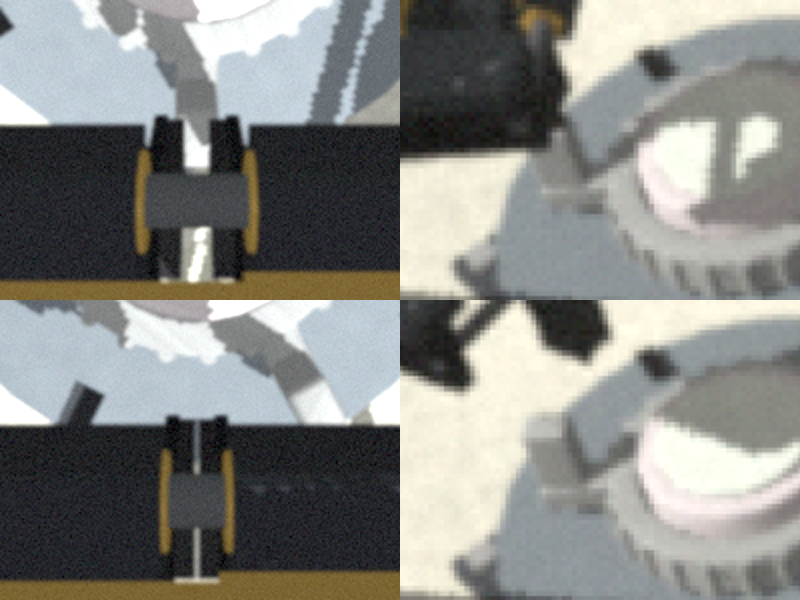

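View 6: the closed fingers stood radially outside the tab, with the tab visible just inward of the tips, and the tab didn't move. I'll check where the fingertips really are against the reported TCP.

Run:
```python
from h import *
np.set_printoptions(precision=4,suppress=True)
ob=get_obs(); print(ob["tool_pos"],ob["tool_rot"],ob["qpos"])
psi=np.radians(ob["tool_rot"][2]); ex=np.array([np.cos(psi),np.sin(psi)]); ey=np.array([np.sin(psi),-np.cos(psi)])
o,im,d=grab("scene"); K,T,c=cam("scene",o); v,u=np.mgrid[:384,:512]
x=np.stack([(u-K[0,2])/K[0,0],-(v-K[1,2])/K[1,1],-np.ones_like(u,float)],-1)*d[...,None]
p=x@T[:3,:3].T+T[:3,3]; q=p[...,:2]-ob["tool_pos"][:2]
m=(d>0)&(np.hypot(q[...,0],q[...,1])<.06)&(p[...,2]>.075)&(im.max(2)<70)
for lo in np.arange(.075,.2,.01):
    s=m&(p[...,2]>=lo)&(p[...,2]<lo+.01)
    if s.sum(): a=q[s]@ex; b=q[s]@ey; print("z%.3f n%d toolx %.4f..%.4f tooly %.4f..%.4f"%(lo,s.sum(),a.min(),a.max(),b.min(),b.max()))
print(T[:3,3])
pt=np.linalg.inv(T)@np.r_[ob["tool_pos"],1]; print("TCP px",K[0,0]*pt[0]/-pt[2]+K[0,2],K[1,1]*-pt[1]/-pt[2]+K[1,2])
cv2.imwrite("pics/s7.png",im[...,::-1])
```

```text
[ 0.4396 -0.3088  0.0924] [179.9853  -0.0052  26.6035] [-22.5118  14.8681  62.4958 107.9734 -14.4572  65.7193 -18.1714]
z0.075 n2 toolx 0.0172..0.0183 tooly 0.0289..0.0305
z0.085 n14 toolx 0.0169..0.0282 tooly 0.0137..0.0389
z0.095 n4 toolx 0.0191..0.0212 tooly 0.0344..0.0365
z0.105 n5 toolx 0.0174..0.0208 tooly 0.0330..0.0381
z0.125 n31 toolx -0.0089..0.0117 tooly -0.0078..0.0099
z0.135 n43 toolx -0.0076..0.0125 tooly -0.0073..0.0097
z0.145 n37 toolx -0.0080..0.0113 tooly -0.0084..0.0110
z0.155 n47 toolx -0.0071..0.0131 tooly -0.0116..0.0132
z0.165 n22 toolx -0.0009..0.0126 tooly -0.0079..0.0150
z0.185 n1 toolx 0.0073..0.0073 tooly 0.0284..0.0284
z0.195 n58 toolx -0.0237..0.0389 tooly -0.0300..0.0338
[ 1.0911 -0.4506  0.7372]
TCP px 121.10078487121527 203.45320482415457
```

```bash
python3 w.py pics/w8.png
python3 - <<'E'
from h import *
np.set_printoptions(precision=4,suppress=True)
ob=get_obs(); o,im,d=grab("scene"); K,T,c=cam("scene",o)
g=cv2.resize(im[160:225,80:165],(680,520),interpolation=cv2.INTER_CUBIC)
for z in (.0924,.115,.125,.162):
    q=ob["tool_pos"].copy(); q[2]=z; pt=np.linalg.inv(T)@np.r_[q,1]; uv=(K[0,0]*pt[0]/-pt[2]+K[0,2],K[1,1]*-pt[1]/-pt[2]+K[1,2])
    print(z,uv); cv2.circle(g,(int((uv[0]-80)*8),int((uv[1]-160)*8)),5,(255,0,0),2)
cv2.imwrite("pics/v7.png",g[...,::-1])
E
```

```text
[ 0.4396 -0.3089  0.0924] [179.9852  -0.0028  26.589 ]
collar_axis [258. 103.] 0.88 [ 0.5085 -0.2732  0.105 ]
collar_tab [315. 212.] 0.62 [ 0.4633 -0.3383  0.105 ]
lock_mark [197. 218.] 0.62 [ 0.4055 -0.2685  0.063 ]
lid 15056 [ 0.5082 -0.2726  0.1014]
tab 556 [ 0.4671 -0.3337  0.1163] 0.07367459259597861 -123.90756957863873
dark [201.7222 213.6389] 144 [ 0.4116 -0.2704  0.064 ] 0.09660749009350134 178.72345916803852
top mark [ 0.409  -0.2707  0.063 ] 177.48904665592056
0.0924 (np.float64(121.09619975563871), np.float64(203.40657085748697))
0.115 (np.float64(118.53777111531349), np.float64(196.5623651255356))
0.125 (np.float64(117.37548038004238), np.float64(193.45305154642975))
0.162 (np.float64(112.90419052064408), np.float64(181.49163616725383))
```

View pics/v7.png

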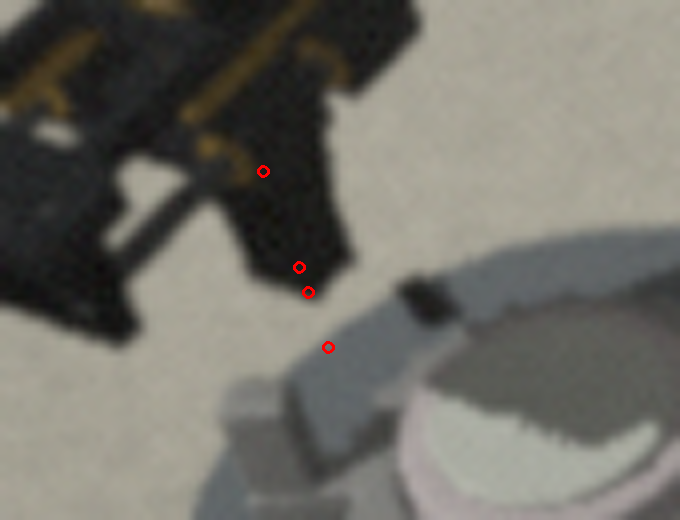

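View 7: the actual closed fingertips end at z≈0.12, about 29 mm short of the reported TCP at 0.092, with no lateral offset. The wrist camera's heights are consistent, so I'll command about 29 mm lower from here on and confirm by contact. Next I open, go back over the tab and look up close.

```bash
python3 go.py 0.4655 -0.337 0.13 56 0.4655 -0.337 0.061 56
```

```text
6.75 [ 0.4395 -0.3088  0.0923] [180.     0.    26.55] [-23.  15.  63. 108. -14.  66. -18.] 0.0003 [ 0.1 -0.3  0.1]
0.0107 0.0369 -0.0377 -29.45
0.0107 0.0369 0.0313 -29.45
```

>>> {"fn": "drive_tool", "kwargs": {
  "moves": "0 0 -0.038 0 1;0.011 0.037 -0.038 -29.5 1;0.011 0.037 -0.038 -29.5 1;0.011 0.037 -0.038 -29.5 1;0.011 0.037 -0.038 -29.5 1;0.011 0.037 -0.038 -29.5 1;0.011 0.037 -0.038 -29.5 1;0.011 0.037 -0.038 -29.5 1"
}}

```text
time_s: 7.55
tool_pos: [0.4658, -0.3368, 0.1303]
tool_rot: [180.0, -0.0, 56.0]
force: [-0.0, 0.2, -0.8]
grip_width: 0.0561
```

>>> {"fn": "drive_tool", "kwargs": {
  "moves": "0 0 0 0 1;0 0 0.02 0 1;0 0 0.04 0 1;0 0 0.06 0 1;0 0 0.069 0 1;0 0 0.069 0 1;0 0 0.069 0 1;0 0 0.069 0 -1",
  "grip_force": 15
}}

```text
time_s: 8.35
tool_pos: [0.4666, -0.3374, 0.0624]
tool_rot: [179.9, -0.0, 56.0]
force: [-1.0, 0.0, 0.1]
grip_width: 0.0841
```

>>> {"fn": "drive_tool", "kwargs": {
  "moves": "0 0 0 0 -1;0 0 0 0 -1;0 0 0 0 -1;0 0 0 0 -1;0 0 0 0 -1;0 0 0 0 -1;0 0 0 0 -1;0 0 0 0 -1"
}}

```text
time_s: 9.15
tool_pos: [0.4658, -0.3368, 0.0613]
tool_rot: [-180.0, -0.0, 56.0]
force: [0.4, -0.1, -0.2]
grip_width: 0.023
```

```bash
python3 arc.py 29
```

```text
9.15 [ 0.4658 -0.3368  0.0613] [-1.79997399e+02 -3.83883385e-04  5.60434609e+01] [-12.  22.  54. 104. -19.  64.  15.] 0.022965089051991502 [ 0.39242206 -0.05859701 -0.17411175]
radius 0.07563407334374656 ang 236.1287707128502
0.0001 -0.0048 0 3.62 -1;0.0006 -0.0095 0 7.25 -1;0.0013 -0.0143 0 10.88 -1;0.0024 -0.0189 0 14.50 -1;0.0037 -0.0235 0 18.12 -1;0.0053 -0.0280 0 21.75 -1;0.0072 -0.0324 0 25.38 -1;0.0094 -0.0367 0 29.00 -1;
```

Still closing at 23 mm, so I hold once more.

>>> {"fn": "drive_tool", "kwargs": {
  "moves": "0 0 0 0 -1;0 0 0 0 -1;0 0 0 0 -1;0 0 0 0 -1;0 0 0 0 -1;0 0 0 0 -1;0 0 0 0 -1;0 0 0 0 -1"
}}

```text
time_s: 9.95
tool_pos: [0.4657, -0.3367, 0.0613]
tool_rot: [-180.0, -0.0, 56.0]
force: [-0.2, 0.7, 0.2]
grip_width: 0.014
```

It holds at 14.0 mm, which is the tab. Now the arc.

>>> {"fn": "drive_tool", "kwargs": {
  "moves": "0 -0.005 0 3.6 -1;0.0005 -0.0095 0 7.2 -1;0.0015 -0.0145 0 10.9 -1;0.0025 -0.019 0 14.5 -1;0.004 -0.0235 0 18.1 -1;0.0055 -0.028 0 21.7 -1;0.007 -0.0325 0 25.4 -1;0.0095 -0.037 0 29 -1"
}}

```text
time_s: 10.75
tool_pos: [0.4409, -0.3086, 0.0613]
tool_rot: [179.9, -0.0, 26.9]
force: [1.6, -2.2, -2.6]
grip_width: 0.014
```

```bash
python3 arc.py 29
```

```text
10.75 [ 0.4409 -0.3086  0.0613] [ 1.79902225e+02 -2.93442196e-02  2.69077103e+01] [-22.  19.  63. 110. -19.  63. -15.] 0.013992898210494356 [ 1.63069943 -2.17397715 -2.63026481]
radius 0.07548257787451312 ang 207.2949501436245
0.0001 -0.0048 0 3.62 -1;0.0005 -0.0095 0 7.25 -1;0.0013 -0.0142 0 10.88 -1;0.0023 -0.0189 0 14.50 -1;0.0036 -0.0235 0 18.12 -1;0.0052 -0.0280 0 21.75 -1;0.0071 -0.0324 0 25.38 -1;0.0092 -0.0367 0 29.00 -1;
```

>>> {"fn": "drive_tool", "kwargs": {
  "moves": "0 -0.005 0 3.6 -1;0.0005 -0.0095 0 7.2 -1;0.0015 -0.0145 0 10.9 -1;0.0025 -0.019 0 14.5 -1;0.0035 -0.0235 0 18.1 -1;0.005 -0.028 0 21.7 -1;0.007 -0.0325 0 25.4 -1;0.009 -0.0365 0 29 -1"
}}

```text
time_s: 11.55
tool_pos: [0.4329, -0.2721, 0.0613]
tool_rot: [179.9, -0.1, -2.1]
force: [3.5, -1.9, -4.0]
grip_width: 0.014
```

```bash
python3 arc.py 1
python3 - <<'E'
from h import *
o,im,d=grab("scene"); K,T,c=cam("scene",o); 
s,w,_=grab("wrist")
a=cv2.resize(im[150:270,60:220],(400,300),interpolation=2); b=cv2.resize(w[60:300,96:416],(400,300))
cv2.imwrite("pics/v8.png",np.hstack([a,b])[...,::-1])
E
```

```text
11.55 [ 0.4329 -0.2721  0.0613] [ 1.79907655e+02 -1.29607277e-01 -2.09191896e+00] [-31.  15.  68. 113. -16.  62. -48.] 0.013971036831735744 [ 3.54545514 -1.85116108 -4.00934645]
radius 0.07517245070629051 ang 178.51791617738732
-0.0000 -0.0002 0 0.12 -1;-0.0000 -0.0003 0 0.25 -1;-0.0000 -0.0005 0 0.38 -1;-0.0000 -0.0007 0 0.50 -1;-0.0000 -0.0008 0 0.62 -1;-0.0000 -0.0010 0 0.75 -1;-0.0000 -0.0011 0 0.88 -1;-0.0000 -0.0013 0 1.00 -1;
```

View pics/v8.png

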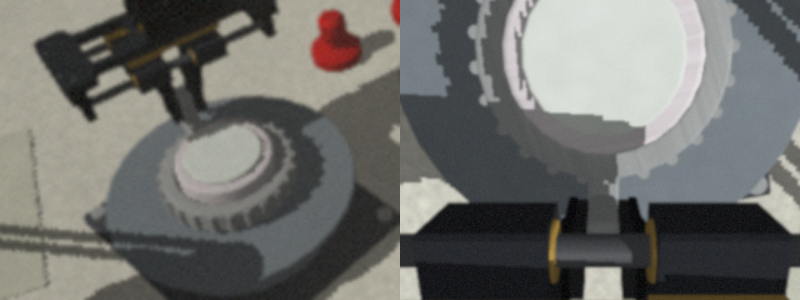

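View 8: the tab is held and points where the mark was. I release, rise and check.

>>> {"fn": "drive_tool", "kwargs": {
  "moves": "0 0 0 0 1;0 0 0 0 1;0 0 0 0 1;0 0 -0.05 0 1;0 0 -0.1 0 1;-0.04 0 -0.15 0 1;-0.04 0 -0.18 0 1;-0.04 0 -0.18 0 1"
}}

```text
time_s: 12.45
tool_pos: [0.3931, -0.2727, 0.2468]
tool_rot: [-179.8, -0.7, -2.0]
force: [-0.2, -0.5, 0.3]
grip_width: 0.0703
```

```bash
python3 w.py pics/w9.png
python3 - <<'E'
from h import *
im=cv2.imread("pics/w9.png"); cv2.imwrite("pics/v9.png",cv2.resize(im[40:240,130:380],(750,600),interpolation=2))
E
python3 go.py 0.463 -0.024 0.2 0; python3 t.py
```

```text
[ 0.3931 -0.2727  0.2468] [-179.8304   -0.6701   -2.0309]
collar_axis [254.  69.] 0.56 [ 0.5107 -0.2704  0.105 ]
collar_tab [255. 143.] 0.78 [ 0.4306 -0.2688  0.105 ]
lock_mark [255. 158.] 0.78 [ 0.4071 -0.2673  0.063 ]
lid 4918 [ 0.5084 -0.2722  0.1014]
tab 216 [ 0.4322 -0.2691  0.1166] 0.07624275177873395 177.7163191044655
dark [257.2105 158.8596] 57 [ 0.4064 -0.2699  0.0639] 0.10195799075251803 178.70968619630924
top mark [ 0.409  -0.2707  0.063 ] 177.48904665592056
12.65 [ 0.3915 -0.27    0.2404] [-1.7997e+02  8.0000e-02 -1.9500e+00] [-38. -15.  61. 104.  13.  84. -72.] 0.0836 [ 0.1  0.8 -0.2]
0.0631 -0.2483 0.0404 -1.95
top [339.6667 238.5333] 45 [ 0.4321 -0.2703  0.1145] [74.3111 72.5333 70.7333] ang 177.2430431325822
 net [340.3, 239.4] 0.74 [ 0.4295 -0.2744  0.105 ] 180.3134011453195
scene [132.5849 187.9623] 53 [ 0.4341 -0.2718  0.1139] [108.434  108.0189 103.566 ] ang 178.29990378738992
 net [134.3, 190.6] 0.7 [ 0.4352 -0.2703  0.105 ] 177.05884929496912
```

View pics/v9.png

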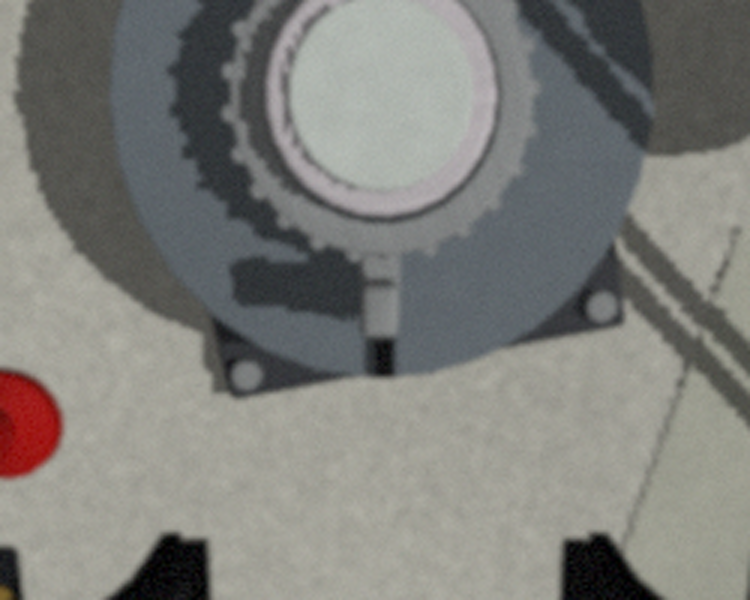

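View 9: tab (381,300), mark (381,355) and bowl centre (381,95) lie on one line, so the collar is locked. On to the muller.

>>> {"fn": "drive_tool", "kwargs": {
  "moves": "0.055 -0.248 0 -2 1;0.055 -0.248 0 -2 1;0.055 -0.248 0 -2 1;0.055 -0.248 0 -2 1;0.055 -0.248 0 -2 1;0.055 -0.248 0 -2 1;0.055 -0.248 0 -2 1;0.055 -0.248 0 -2 1"
}}

```text
time_s: 13.65
tool_pos: [0.455, -0.0257, 0.2406]
tool_rot: [179.9, 0.1, -0.0]
force: [0.7, -0.5, 0.9]
grip_width: 0.087
```

Run:
```python
from h import *
np.set_printoptions(precision=4,suppress=True)
o,im,d=grab("wrist"); print(o["tool_pos"],o["tool_rot"])
for r in pinpoint("wrist","muller")[:4]: print(np.round(r["uv"]),r["conf"],atz("wrist",o,r["uv"],0))
for n in ("jar","bowl"):
    for r in pinpoint("wrist",n)[:1]: print(n,r["uv"],atz("wrist",o,r["uv"],0))
K,T,c=cam("wrist",o); v,u=np.mgrid[:384,:512]
x=np.stack([(u-K[0,2])/K[0,0],-(v-K[1,2])/K[1,1],-np.ones_like(u,float)],-1)*d[...,None]
p=x@T[:3,:3].T+T[:3,3]; near=np.hypot(p[...,0]-.463,p[...,1]+.024)
m=(d>0)&(near<.04)&(p[...,2]>.045)&(p[...,2]<.07); q=p[m]; print("knob",m.sum(),q.mean(0),q.max(0),(q.min(0)+q.max(0))/2,"px",u[m].mean(),v[m].mean())
cv2.imwrite("pics/v10.png",cv2.resize(im[0:240,100:420],(800,600),interpolation=2)[...,::-1])
```

```text
[ 0.455  -0.0257  0.2406] [179.9168   0.0917  -0.0452]
[292. 212.] 0.95 [ 0.3718 -0.0788  0.    ]
[225. 213.] 0.88 [0.3699 0.0273 0.    ]
[189. 156.] 0.75 [0.4615 0.0787 0.    ]
[256. 154.] 0.74 [ 0.4646 -0.022   0.    ]
jar [275.1, 78.1] [ 0.5706 -0.0485  0.    ]
knob 410 [ 0.4633 -0.0197  0.0587] [ 0.4767 -0.0056  0.0629] [ 0.4623 -0.0196  0.0543] px 254.4512195121951 160.99512195121952
```

View pics/v10.png

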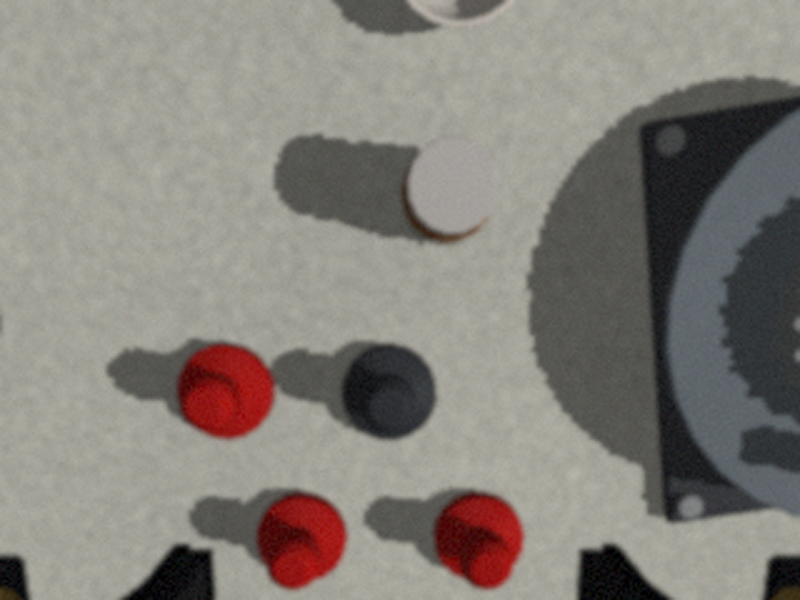

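View 10: candidates are reds at crop (225,390), (300,540) and (480,540), and the single dark grey one at (390,390). The dark one fits the description, and all of them are clear of the fingers. It is at (0.463,-0.021), top ≈ 0.06. I descend to reported z≈0 (actual tips ≈ 0.029).

>>> {"fn": "drive_tool", "kwargs": {
  "moves": "0.008 -0.005 0.05 0 1;0.008 -0.005 0.1 0 1;0.008 -0.005 0.14 0 1;0.008 -0.005 0.17 0 1;0.008 -0.005 0.19 0 1;0.008 -0.005 0.21 0 1;0.008 -0.005 0.225 0 1;0.008 -0.005 0.24 0 1"
}}

```text
time_s: 14.65
tool_pos: [0.4634, -0.02, 0.0009]
tool_rot: [-180.0, -0.0, -0.0]
force: [-1.1, 0.7, -0.9]
grip_width: 0.0871
```

>>> {"fn": "drive_tool", "kwargs": {
  "moves": "0 0 0 0 -1;0 0 0 0 -1;0 0 0 0 -1;0 0 0 0 -1;0 0 0 0 -1;0 0 0 0 -1;0 0 0 0 -1;0 0 0 0 -1",
  "grip_force": 30
}}

```text
time_s: 15.45
tool_pos: [0.4634, -0.0195, 0.0014]
tool_rot: [180.0, -0.0, 0.1]
force: [0.9, -0.3, 0.7]
grip_width: 0.0312
```

>>> {"fn": "drive_tool", "kwargs": {
  "moves": "0 0 0 0 -1;0 0 0 0 -1;0 0 0 0 -1;0 0 0 0 -1;0 0 0 0 -1;0 0 0 0 -1;0 0 0 0 -1;0 0 0 0 -1"
}}

```text
time_s: 16.25
tool_pos: [0.4634, -0.0195, 0.0014]
tool_rot: [180.0, -0.0, 0.0]
force: [0.1, -1.6, 2.9]
grip_width: 0.0291
```

Knob gripped at 29 mm. I lift, then measure the drawer from the saved depth.

>>> {"fn": "drive_tool", "kwargs": {
  "moves": "0 0 -0.02 0 -1;0 0 -0.06 0 -1;0 0 -0.11 0 -1;0 0 -0.16 0 -1;0 0 -0.16 0 -1;0 0 -0.16 0 -1;0 0 -0.16 0 -1;0 0 -0.16 0 -1"
}}

```text
time_s: 17.05
tool_pos: [0.4618, -0.0192, 0.1594]
tool_rot: [180.0, 0.2, 0.1]
force: [-0.5, -0.0, -1.9]
grip_width: 0.0291
```

Run:
```python
from h import *
np.set_printoptions(precision=4,suppress=True)
o=get_obs(); print(o["grip_width"],o["force"],o["tool_pos"],o["qpos"].round())
for n in ("top","scene"):
    d=np.load(f"pics/{n}0d.npy"); K,T,c=cam(n,None); v,u=np.mgrid[:384,:512]
    x=np.stack([(u-K[0,2])/K[0,0],-(v-K[1,2])/K[1,1],-np.ones_like(u,float)],-1)*d[...,None]
    p=(x@T[:3,:3].T+T[:3,3])[d>0]; p=p[(p[:,0]>.38)&(p[:,0]<.9)&(p[:,1]>.15)&(p[:,1]<.47)]
    def rect(m,s):
        q=p[m]; 
        if len(q)<10: print(n,s,len(q)); return
        r=cv2.minAreaRect(q[:,:2].astype(np.float32)); print(n,s,len(q),"z",np.median(q[:,2]),"rect",np.round(r[0],4),np.round(r[1],4),round(r[2],1))
    z=p[:,2]
    rect((z>.098)&(z<.130)&(p[:,0]>.6),"top+paper")
    rect((z>.015)&(z<.028)&(p[:,0]>.46)&(p[:,0]<.66)&(p[:,1]>.24)&(p[:,1]<.41),"floor")
    rect((z>.080)&(z<.097)&(p[:,0]<.52),"front top")
    rect((z>.05)&(z<.075)&(p[:,0]<.475),"handle")
    rect((z>.07)&(z<.097)&(p[:,0]<.6),"tray walls+front")
```

```text
0.029130578701354763 [-0.4734 -0.022  -1.8585] [ 0.4618 -0.0192  0.1594] [-44.  -6.  41. 112.   4.  73. -95.]
top top+paper 6259 z 0.10596042189218025 rect [0.747  0.3192] [0.2022 0.2264] 86.1
top floor 2609 z 0.021595631865608644 rect [0.5619 0.3231] [0.1774 0.1674] 86.1
top front top 592 z 0.0899298161384976 rect [0.4971 0.3352] [0.1917 0.0478] 89.2
top handle 239 z 0.06953203426145815 rect [0.4548 0.316 ] [0.0391 0.1532] 0.3
top tray walls+front 975 z 0.08297472245445703 rect [0.5175 0.335 ] [0.1918 0.1631] 89.4
scene top+paper 4858 z 0.10722340935184882 rect [0.7463 0.3196] [0.2054 0.2286] 86.6
scene floor 598 z 0.02275597733613599 rect [0.5426 0.3257] [0.1448 0.1682] 1.1
scene front top 433 z 0.08870425893663181 rect [0.5001 0.336 ] [0.1938 0.0481] 86.6
scene handle 117 z 0.07008506551926308 rect [0.4478 0.3141] [0.0335 0.1557] 7.9
scene tray walls+front 871 z 0.08205940812450441 rect [0.5167 0.3367] [0.1649 0.1951] 0.4
```

Lift OK. Chest yaw is about -3.8°, the drawer floor centre about (0.59,0.33,0.022), and the chest front at x≈0.62–0.63. I place the muller at (0.545,0.333).

>>> {"fn": "drive_tool", "kwargs": {
  "moves": "0.01 -0.04 0 0.5 -1;0.02 -0.085 0 1 -1;0.03 -0.13 0 2 -1;0.04 -0.175 0 3 -1;0.055 -0.22 0 3.8 -1;0.065 -0.265 0 3.8 -1;0.075 -0.31 0 3.8 -1;0.083 -0.352 0 3.8 -1"
}}

```text
time_s: 17.85
tool_pos: [0.5453, 0.3346, 0.1588]
tool_rot: [179.9, 0.2, -3.7]
force: [0.0, -0.4, -0.7]
grip_width: 0.0288
```

```bash
cat > c.py <<'E'
from h import *
import sys
np.set_printoptions(precision=4,suppress=True)
o,im,d=grab("wrist"); print(o["time_s"],o["tool_pos"],o["tool_rot"],o["qpos"].round(),o["grip_width"],o["force"])
for n,z in (("drawer_floor",.022),("chest_drawer0_handle",.066)):
    for r in pinpoint("wrist",n)[:2]: print(n,r["uv"],r["conf"],atz("wrist",o,r["uv"],z))
K,T,c=cam("wrist",o); v,u=np.mgrid[:384,:512]
x=np.stack([(u-K[0,2])/K[0,0],-(v-K[1,2])/K[1,1],-np.ones_like(u,float)],-1)*d[...,None]
p=x@T[:3,:3].T+T[:3,3]
# profile of heights along drawer centre line
for y0 in (.30,.365):
    m=(d>0)&(abs(p[...,1]-y0)<.004); q=p[m]
    print("y",y0,[(round(a,2),round(float(np.median(q[abs(q[:,0]-a)<.003][:,2])),3)) for a in np.arange(.46,.7,.01) if (abs(q[:,0]-a)<.003).sum()>2])
m=(d>0)&(abs(p[...,0]-.59)<.004); q=p[m]
print("x .59",[(round(a,2),round(float(np.median(q[abs(q[:,1]-a)<.003][:,2])),3)) for a in np.arange(.22,.46,.01) if (abs(q[:,1]-a)<.003).sum()>2])
cv2.imwrite("pics/v11.png",im[...,::-1])
E
python3 c.py
```

```text
17.85 [0.5453 0.3346 0.1588] [179.8664   0.1501  -3.72  ] [ -57.   20.   29.   88.  -10.   75. -120.] 0.028808495889900722 [ 0.0436 -0.4086 -0.6509]
drawer_floor [258.0, 130.5] 0.6 [0.5955 0.3327 0.022 ]
y 0.3 [(np.float64(0.51), 0.023), (np.float64(0.52), 0.023), (np.float64(0.53), 0.023), (np.float64(0.54), 0.286), (np.float64(0.55), 0.023), (np.float64(0.56), 0.304), (np.float64(0.57), 0.297), (np.float64(0.58), 0.283), (np.float64(0.59), 0.023), (np.float64(0.6), 0.023), (np.float64(0.61), 0.023), (np.float64(0.62), 0.023), (np.float64(0.63), 0.023), (np.float64(0.64), 0.105), (np.float64(0.65), 0.105), (np.float64(0.66), 0.105), (np.float64(0.67), 0.105), (np.float64(0.68), 0.105), (np.float64(0.69), 0.116)]
y 0.365 [(np.float64(0.53), 0.023), (np.float64(0.54), 0.023), (np.float64(0.55), 0.023), (np.float64(0.56), 0.023), (np.float64(0.57), 0.304), (np.float64(0.58), 0.285), (np.float64(0.59), 0.023), (np.float64(0.6), 0.023), (np.float64(0.61), 0.023), (np.float64(0.62), 0.023), (np.float64(0.63), 0.023), (np.float64(0.64), 0.104), (np.float64(0.65), 0.105), (np.float64(0.66), 0.105), (np.float64(0.67), 0.105), (np.float64(0.68), 0.105), (np.float64(0.69), 0.106)]
x .59 [(np.float64(0.22), 0.001), (np.float64(0.25), 0.083), (np.float64(0.26), 0.023), (np.float64(0.27), 0.023), (np.float64(0.28), 0.023), (np.float64(0.29), 0.023), (np.float64(0.3), 0.023), (np.float64(0.31), 0.023), (np.float64(0.32), 0.023), (np.float64(0.33), 0.023), (np.float64(0.34), 0.023), (np.float64(0.35), 0.023), (np.float64(0.36), 0.274), (np.float64(0.37), 0.277), (np.float64(0.38), 0.278), (np.float64(0.39), 0.023), (np.float64(0.4), 0.023), (np.float64(0.41), 0.071), (np.float64(0.42), 0.264), (np.float64(0.44), 0.003), (np.float64(0.45), 0.001)]
```

View pics/v11.png

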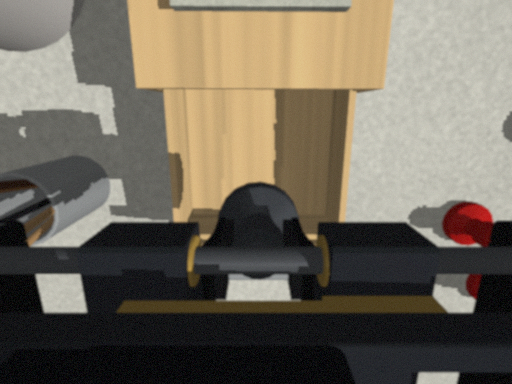

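View 11: the muller hangs at (258,230) over the open drawer, centred between the side walls at (175,·) and (345,·). The chest front edge (row 88) is at x≈0.636 and the floor at z=0.023. I descend to about 4 mm above the floor.

>>> {"fn": "drive_tool", "kwargs": {
  "moves": "0 0 0.03 0 -1;0 0 0.06 0 -1;0 0 0.085 0 -1;0 0 0.105 0 -1;0 0 0.118 0 -1;0 0 0.125 0 -1;0 0 0.13 0 -1;0 0 0.13 0 -1"
}}

```text
time_s: 18.8
tool_pos: [0.5461, 0.3326, 0.0313]
tool_rot: [180.0, 0.0, -3.8]
force: [-0.1, 0.1, -2.4]
grip_width: 0.0289
```

>>> {"fn": "drive_tool", "kwargs": {
  "moves": "0 0 0.0005 0 -1;0 0 0.001 0 -1;0 0 0.0015 0 -1;0 0 0.002 0 -1;0 0 0.0025 0 -1;0 0 0.003 0 -1;0 0 0.003 0 -1;0 0 0.003 0 -1"
}}

```text
time_s: 19.6
tool_pos: [0.546, 0.3328, 0.0283]
tool_rot: [-180.0, 0.0, -3.8]
force: [0.9, 0.9, -2.4]
grip_width: 0.0288
```

>>> {"fn": "drive_tool", "kwargs": {
  "moves": "0 0 0.0005 0 -1;0 0 0.001 0 -1;0 0 0.0015 0 -1;0 0 0.002 0 -1;0 0 0.0025 0 -1;0 0 0.003 0 -1;0 0 0.0035 0 -1;0 0 0.0035 0 -1"
}}

```text
time_s: 20.4
tool_pos: [0.546, 0.3328, 0.0248]
tool_rot: [-180.0, 0.0, -3.8]
force: [0.2, -0.4, -2.1]
grip_width: 0.0291
```

>>> {"fn": "drive_tool", "kwargs": {
  "moves": "0 0 0.0003 0 -1;0 0 0.0006 0 -1;0 0 0.0009 0 -1;0 0 0.0012 0 -1;0 0 0.0015 0 -1;0 0 0.0015 0 -1;0 0 0.0015 0 -1;0 0 0.0015 0 -1"
}}

```text
time_s: 21.2
tool_pos: [0.5461, 0.3328, 0.0235]
tool_rot: [-180.0, -0.0, -3.8]
force: [-0.6, -1.1, -1.7]
grip_width: 0.0295
```

>>> {"fn": "drive_tool", "kwargs": {
  "moves": "0 0 0.0003 0 -1;0 0 0.0006 0 -1;0 0 0.0009 0 -1;0 0 0.0012 0 -1;0 0 0.0015 0 -1;0 0 0.0015 0 -1;0 0 0.0015 0 -1;0 0 0.0015 0 -1"
}}

```text
time_s: 22.0
tool_pos: [0.5474, 0.3328, 0.0234]
tool_rot: [-179.9, -0.1, -3.8]
force: [-0.9, -1.7, 7.1]
grip_width: 0.0291
```

Contact on the floor at 7 N and z=0.0234, as predicted. I ease off, release and rise.

>>> {"fn": "drive_tool", "kwargs": {
  "moves": "0 0 -0.001 0 -1;0 0 -0.001 0 -1;0 0 -0.001 0 0.3;0 0 -0.001 0 0.3;0 0 -0.001 0 0.3;0 0 -0.001 0 0.3;0 0 -0.001 0 0.3;0 0 -0.001 0 0.3"
}}

```text
time_s: 22.8
tool_pos: [0.5459, 0.3328, 0.0228]
tool_rot: [180.0, 0.0, -3.7]
force: [-0.7, -0.2, -1.1]
grip_width: 0.056
```

>>> {"fn": "drive_tool", "kwargs": {
  "moves": "0 0 -0.01 0 0.3;0 0 -0.03 0 0.3;0 0 -0.06 0 0.3;0 0 -0.1 0 0.3;0 0 -0.13 0 0.3;0 0 -0.14 0 0.3;0 0 -0.14 0 0.3;0 0 -0.14 0 0.3"
}}

```text
time_s: 23.6
tool_pos: [0.5453, 0.3325, 0.1618]
tool_rot: [179.9, 0.1, -3.7]
force: [-0.3, 0.2, -1.0]
grip_width: 0.0564
```

```bash
python3 - <<'E'
from h import *
np.set_printoptions(precision=4,suppress=True)
ob=get_obs(); print(ob["time_s"],ob["tool_pos"],ob["tool_rot"],ob["qpos"].round(),ob["grip_width"])
for n in ("wrist","scene"):
    o,im,d=grab(n); K,T,c=cam(n,o); v,u=np.mgrid[:384,:512]
    x=np.stack([(u-K[0,2])/K[0,0],-(v-K[1,2])/K[1,1],-np.ones_like(u,float)],-1)*d[...,None]
    p=x@T[:3,:3].T+T[:3,3]; q=p[...,:2]-[.546,.333]
    m=(d>0)&(np.hypot(q[...,0],q[...,1])<.035)&(p[...,2]>.03)&(p[...,2]<.1)&(im.max(2)<110)
    w=p[m]; print(n,len(w),"max z",np.percentile(w[:,2],98) if len(w) else 0, w[w[:,2]>.072].mean(0) if len(w) else 0)
    if n=="scene": print([ (np.round(r["uv"]),r["conf"]) for r in pinpoint("scene","muller")])
    if n=="scene":
        # handle / front panel
        m=(d>0)&(p[...,2]>.083)&(p[...,2]<.095)&(p[...,0]<.53)&(p[...,0]>.4)&(p[...,1]>.24)&(p[...,1]<.43); w=p[m]; print("front top x",np.percentile(w[:,0],[2,10,50]) if len(w) else 0)
        for r in pinpoint("scene","chest_drawer0_handle"): print(r["uv"],r["conf"],atz("scene",o,r["uv"],.066))
o,im,d=grab("top")
for r in pinpoint("top","chest_drawer0_handle"): print(r["uv"],r["conf"],atz("top",o,r["uv"],.066))
E
python3 go.py 0.40 0.343 0.19 -3.8
```

```text
23.6 [0.5453 0.3325 0.1618] [179.9487   0.0782  -3.7491] [ -57.   19.   29.   88.  -10.   75. -120.] 0.05637922597341677
wrist 1862 max z 0.08370919416062227 [0.547  0.3349 0.0811]
scene 290 max z 0.08339589363829102 [0.5474 0.3282 0.0798]
[(array([341., 136.]), 0.86), (array([225., 154.]), 0.84), (array([256., 163.]), 0.69)]
front top x [0.4743 0.4788 0.4888]
[320.9, 106.5] 0.73 [0.4412 0.3498 0.066 ]
[107.6, 235.8] 0.67 [0.4473 0.3417 0.066 ]
23.9 [0.5456 0.3325 0.1617] [ 1.7992e+02  7.0000e-02 -3.7500e+00] [ -57.   19.   29.   88.  -10.   75. -120.] 0.0563 [ 0.4  0.4 -0.1]
-0.1460 -0.0009 -0.0281 0.05
```

The muller is upright in the drawer with its top at 0.082. The handle is at about (0.444,0.342). I move in front of it, close the fingers and go down.

>>> {"fn": "drive_tool", "kwargs": {
  "moves": "-0.05 0 -0.01 0 -1;-0.1 0 -0.01 0 -1;-0.138 0 -0.01 0 -1;-0.138 0 -0.01 0 -1;-0.138 0 0.01 0 -1;-0.138 0 0.03 0 -1;-0.138 0 0.05 0 -1;-0.138 0 0.05 0 -1"
}}

```text
time_s: 24.7
tool_pos: [0.4074, 0.3399, 0.1101]
tool_rot: [179.7, 0.2, -3.8]
force: [-0.3, -0.6, -0.5]
grip_width: 0.0031
```

>>> {"fn": "drive_tool", "kwargs": {
  "moves": "0 0 0.02 0 -1;0 0 0.04 0 -1;0 0 0.06 0 -1;0 0 0.08 0 -1;0 0 0.095 0 -1;0 0 0.095 0 -1;0 0 0.095 0 -1;0 0 0.095 0 -1"
}}

```text
time_s: 25.5
tool_pos: [0.4093, 0.3425, 0.0191]
tool_rot: [-179.9, -0.1, -3.8]
force: [0.3, -0.4, 0.8]
grip_width: 0.0003
```

```bash
python3 go.py 0.42 0.34 0.016 -3.8
```

```text
25.5 [0.4093 0.3425 0.0191] [-1.799e+02 -8.000e-02 -3.760e+00] [ -66.   14.   26.  112.   -7.   56. -130.] 0.0003 [ 0.3 -0.4  0.8]
0.0108 0.0018 0.0031 0.04
```

>>> {"fn": "drive_tool", "kwargs": {
  "moves": "0.01 0 0 0 -1;0.016 0 0 0 -1;0.021 0 0 0 -1;0.026 0 0 0 -1;0.031 0 0 0 -1;0.037 0 0 0 -1;0.044 0 0 0 -1;0.051 0 0 0 -1"
}}

```text
time_s: 26.3
tool_pos: [0.4598, 0.3384, 0.0178]
tool_rot: [180.0, -0.0, -3.7]
force: [-1.0, -0.0, 1.6]
grip_width: 0.0005
```

>>> {"fn": "drive_tool", "kwargs": {
  "moves": "0.008 0 0 0 -1;0.016 0 0 0 -1;0.024 0 0 0 -1;0.032 0 0 0 -1;0.040 0 0 0 -1;0.048 0 0 0 -1;0.056 0 0 0 -1;0.064 0 0 0 -1"
}}

```text
time_s: 27.1
tool_pos: [0.5237, 0.3341, 0.0178]
tool_rot: [180.0, 0.0, -3.8]
force: [-0.8, -0.5, 0.6]
grip_width: 0.0
```

```bash
cat > s.py <<'E'
from h import *
import sys
np.set_printoptions(precision=4,suppress=True)
ob=get_obs(); print(ob["time_s"],ob["tool_pos"],ob["tool_rot"],ob["qpos"].round(),ob["force"])
o,im,d=grab("scene"); K,T,c=cam("scene",o); v,u=np.mgrid[:384,:512]
x=np.stack([(u-K[0,2])/K[0,0],-(v-K[1,2])/K[1,1],-np.ones_like(u,float)],-1)*d[...,None]
p=x@T[:3,:3].T+T[:3,3]
m=(d>0)&(p[...,2]>.083)&(p[...,2]<.095)&(p[...,0]<.66)&(p[...,0]>.4)&(p[...,1]>.22)&(p[...,1]<.30); w=p[m]; print("front top x",len(w),np.percentile(w[:,0],[2,10,50]) if len(w) else 0)
for r in pinpoint("scene","chest_drawer0_handle")[:2]: print("handle",r["uv"],r["conf"],atz("scene",o,r["uv"],.066))
print([(np.round(r["uv"]),round(r["conf"],2)) for r in pinpoint("scene","muller")])
cv2.imwrite(sys.argv[1],cv2.resize(im[50:290,170:490],(800,600),interpolation=2)[...,::-1])
E
python3 s.py pics/s1.png
```

```text
27.1 [0.5237 0.3341 0.0178] [179.989    0.003   -3.7581] [ -57.   24.   27.   99.  -12.   60. -119.] [-0.8032 -0.5243  0.5572]
front top x 185 [0.5714 0.5745 0.5845]
handle [343.5, 122.9] 0.61 [0.5425 0.3369 0.066 ]
[(array([229., 156.]), 0.87), (array([257., 162.]), 0.76), (array([196., 170.]), 0.69)]
```

The drawer has moved 97 mm, with about 50 mm to go.

>>> {"fn": "drive_tool", "kwargs": {
  "moves": "0.007 0 0 0 -1;0.014 0 0 0 -1;0.021 0 0 0 -1;0.028 0 0 0 -1;0.034 0 0 0 -1;0.038 0 0 0 -1;0.041 0 0 0 -1;0.043 0 0 0 -1"
}}

```text
time_s: 28.05
tool_pos: [0.5663, 0.3314, 0.0179]
tool_rot: [180.0, -0.0, -3.8]
force: [-0.8, 0.7, -0.3]
grip_width: 0.0002
```

>>> {"fn": "drive_tool", "kwargs": {
  "moves": "0.001 0 0 0 -1;0.002 0 0 0 -1;0.003 0 0 0 -1;0.004 0 0 0 -1;0.005 0 0 0 -1;0.006 0 0 0 -1;0.006 0 0 0 -1;0.006 0 0 0 -1"
}}

```text
time_s: 28.85
tool_pos: [0.5679, 0.3313, 0.0177]
tool_rot: [179.9, 0.4, -3.7]
force: [-11.5, -1.4, 6.3]
grip_width: 0.0005
```

>>> {"fn": "drive_tool", "kwargs": {
  "moves": "0.001 0 0 0 -1;0.002 0 0 0 -1;0.003 0 0 0 -1;0.004 0 0 0 -1;0.004 0 0 0 -1;0.004 0 0 0 -1;0.004 0 0 0 -1;0.004 0 0 0 -1"
}}

```text
time_s: 29.65
tool_pos: [0.5677, 0.3313, 0.0176]
tool_rot: [179.8, 0.9, -3.6]
force: [-19.6, -4.0, 13.4]
grip_width: 0.0004
```

```bash
python3 s.py pics/s2.png
```

```text
29.65 [0.5677 0.3313 0.0176] [179.8376   0.8811  -3.6259] [ -53.   29.   27.   93.  -15.   63. -116.] [-19.5863  -3.973   13.3626]
front top x 73 [0.614  0.6162 0.6294]
handle [356.6, 129.7] 0.8 [0.5884 0.3398 0.066 ]
handle [272.6, 232.3] 0.6 [ 0.7082 -0.0878  0.066 ]
[(array([225., 156.]), 0.8), (array([256., 164.]), 0.66)]
```

A hard stop at 20 N with no more motion. I back off and rise clear, then look.

>>> {"fn": "drive_tool", "kwargs": {
  "moves": "-0.012 0 0 0 -1;-0.03 0 0 0 -1;-0.06 0 0 0 -1;-0.09 0 -0.03 0 -1;-0.1 0 -0.08 0 -1;-0.1 0.03 -0.13 0 -1;-0.1 0.07 -0.17 0 -1;-0.1 0.1 -0.17 0 -1"
}}

```text
time_s: 30.6
tool_pos: [0.4726, 0.2386, 0.1927]
tool_rot: [-179.6, -0.5, -3.7]
force: [0.7, -0.2, 0.7]
grip_width: 0.0006
```

```bash
python3 s.py pics/s3.png; python3 t.py
python3 - <<'E'
from h import *
a=cv2.imread("pics/s3.png")
o,im,d=grab("top"); cv2.imwrite("pics/top9.png",im[...,::-1])
K,T,c=cam("top",o); v,u=np.mgrid[:384,:512]
x=np.stack([(u-K[0,2])/K[0,0],-(v-K[1,2])/K[1,1],-np.ones_like(u,float)],-1)*d[...,None]
p=x@T[:3,:3].T+T[:3,3]
for y0 in (.28,.37):
    m=(d>0)&(abs(p[...,1]-y0)<.006); q=p[m]; print(y0,[(round(float(a),3),round(float(np.median(q[abs(q[:,0]-a)<.003][:,2])),3)) for a in np.arange(.57,.67,.006) if (abs(q[:,0]-a)<.003).sum()>1])
for n in ("jar","bowl"):
    for s in ("top","scene"): print(n,s,[np.round(r["uv"]).tolist() for r in pinpoint(s,n)[:2]])
b=cv2.resize(im[60:330,60:460],(560,378)); a2=cv2.resize(a,(400,300))
cv2.imwrite("pics/v12.png",np.vstack([np.hstack([a[:300,300:800],np.zeros((300,60,3),np.uint8)])[:,:560][:220],b[...,::-1]]))
E
```

```text
30.6 [0.4726 0.2386 0.1927] [-179.6498   -0.4598   -3.6591] [ -60.    3.   32.  102.   -2.   75. -122.] [ 0.7007 -0.2326  0.7057]
front top x 73 [0.6143 0.6168 0.6288]
handle [355.0, 128.7] 0.61 [0.5823 0.3401 0.066 ]
[(array([256., 165.]), 0.71), (array([226., 156.]), 0.59), (array([194., 169.]), 0.55)]
top [339.6087 238.5   ] 46 [ 0.4322 -0.2704  0.1138] [69.7826 67.8913 66.1739] ang 177.2756599669272
 net [340.0, 238.9] 0.93 [ 0.4308 -0.2737  0.105 ] 179.77625169412377
 net [114.8, 184.9] 0.49 [0.5796 0.3115 0.105 ] 83.03018495772382
scene [132.6727 188.0909] 55 [ 0.4344 -0.2718  0.1136] [102.8    102.1818  97.8545] ang 178.27829572075933
 net [130.8, 191.3] 0.6 [ 0.432  -0.2775  0.105 ] 182.61141789053414
0.28 [(0.57, -0.0), (0.576, -0.0), (0.582, 0.068), (0.588, 0.002), (0.594, -0.0), (0.6, -0.0), (0.606, 0.001), (0.612, 0.0), (0.618, 0.066), (0.624, 0.091), (0.63, 0.092), (0.636, 0.103), (0.642, 0.102), (0.648, 0.103), (0.654, 0.103), (0.66, 0.102), (0.666, 0.103)]
0.37 [(0.57, 0.001), (0.576, 0.0), (0.582, 0.033), (0.588, 0.07), (0.594, 0.069), (0.6, 0.068), (0.606, 0.065), (0.612, 0.001), (0.618, 0.0), (0.624, 0.07), (0.63, 0.091), (0.636, 0.094), (0.642, 0.103), (0.648, 0.104), (0.654, 0.105), (0.66, 0.103), (0.666, 0.104)]
jar top [[256.0, 193.0]]
jar scene [[245.0, 206.0]]
bowl top [[256.0, 151.0]]
bowl scene [[273.0, 236.0]]
```

View pics/v12.png

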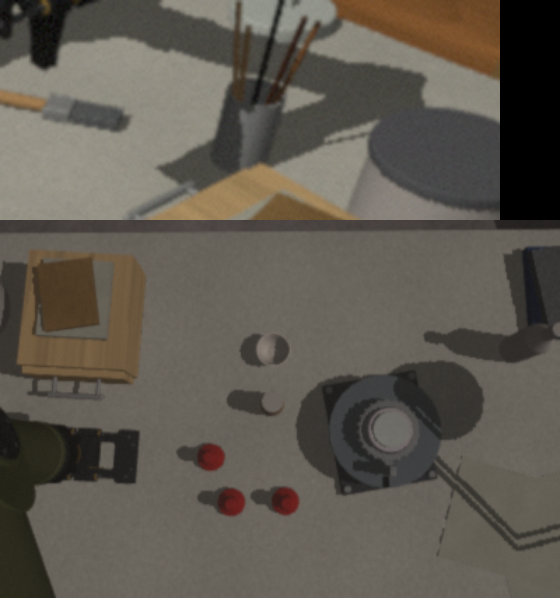

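View 12: the drawer panel (x 0.622–0.636) meets the chest front with no gap, the tab points at the mark, the jar and bowl haven't moved, and the arm is clear. Handing in.

```bash
python3 -c "
from cell import *
print(sign_off())"
```

```text
the job is handed in; nothing more can be done
None
```

The job is handed in after about 31 s of robot time: the collar is locked, the muller is in the drawer, and the drawer is shut.

- **Collar:** I turned it about 58° clockwise with the tab gripped. My last depth checks put the tab at 177.3–178.3° and the mark at 177.5–178.7°. In the near picture the tab, the mark and the bowl centre lie on one line. The networks' own pinpoints of the tab scattered by a few degrees around that.
- **Muller:** I set the dark one down on the drawer floor at a contact force of 7 N. After release it stood upright, with its top at about 0.083 m as expected.
- **Drawer:** I pushed it by the handle to a hard stop (20 N, no further motion). The top view shows its panel flush with the chest front. I could not see the muller once the drawer was shut, but I pushed slowly and nothing resisted until the stop.
- **Jar and bowl:** both are within a few pixels of where they started.

**What failed:** the first grasp at the tab closed on nothing. The finger ends sit about 29 mm short of the reported TCP, so I worked with that offset from then on. The second grasp held at 14.0 mm, and the collar had not moved in between.

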